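# Shake-check two returned parts cases and sort the empty one

### The arm

A 6-joint arm with a two-finger parallel gripper is mounted at the origin on a cart in front of the work surface, level with it; the furniture and walls round the work are solid. World frame = base frame: x ahead of the robot, y to its left, z up, the work surface at z = 0. Lengths are in m, angles in degrees, forces in N, time in s.
With the tool pointing down it reaches from about 0.3 to 0.75 m from the base axis. Payload 8.5 kg.
Tool frame: the origin (TCP) lies at the very end of the fingers, on their centre line; the grasp point (between the pads) lies 19 mm behind it; z points along the fingers, y is the direction in which the jaws open and shut (so a half turn about z gives the same grasp; the last joint's range is limited). The gripper opens to 85 mm and grips with 20 to 120 N. Pads are 22 mm wide; open, the fingers measure 114 mm over their backs; the gripper's body (76 mm by 85 mm) begins 54 mm behind the grasp point. The pads swing forward as they close: fully open they stand 13 mm farther back than shut.
Start: joints at [-77.997, 21.807, 74.336, -0, 83.858, -12.336], TCP at [0.227, -0.501, 0.231] pointing down, gripper open.
Joint ranges: [-178.18, 178.18], [-50.72, 133.34], [12.68, 142.11], [-81.47, 261.47], [9.98, 163.14], [-165.26, 165.26]. Speed limits (degrees/s): [136.94, 136.94, 180, 180, 180, 180].

### API

Orientations are given as a 3x3 rotation matrix whose columns are the frame's x, y, z axes.
In Python, from rig import env, vision, close_job, spotter gives the robot as it stands. The module is installed in compiled form; this text tells all that it offers.
- The arm moves only by the tool jog_arm, never from a script. Its argument "plan" is a list that holds one entry, the list of rows, each a list of 6 numbers: the shift along the tool's x, y, z in units of 40 mm (1.0 is 40 mm), then the turn, a rotation vector about the tool's x, y, z in units of 0.15 rad (1.0 is 0.15 rad). A call has 1 to 10 rows; each row shifts and turns the commanded pose from where the row before left it, along the tool's axes as they then stand; what a row does not reach is not made up. A row lasts 1/10 s, in which the tool goes at most 50 mm and 8.59 degrees, less where a joint would pass 70% of its speed; a pose out of reach is approached as far as the arm can. A call with a number of a shift or a turn outside -1 to 1 is refused whole. A call with a gripper value outside its range is refused whole. "grip" is the opening, from -1 (shut) to 1 (fully open), set as the call begins (left out, the last holds). The fingers move at their own pace and stop on an object; "squeeze" is the grip in N (left out, the last holds). Time passes only in rows, so rows that do not move let the fingers close. It gives the time, the measured TCP pose, the force and the opening at its end, in the units of the state.
- env.observe(): the state, without advancing time (a new reading comes with each control period).
- vision.get_image(name): name is "side" or "top"; returns (picture, depth): 384x512x3 uint8, red, green, blue; 384x512 float32, m along the optical axis (not along the pixel's ray), 0 where there is no reading.
- vision.camera_info(name): a dict with "fx", "fy", "cx", "cy" (pixels), "k1" (the pictures are not rectified: a ray, as slopes to the right and down, at radius r is drawn at 1 + k1 r^2 times it, then the intrinsics apply), "rvec" (rotation vector, rad) and "tvec" (3), from world to camera coordinates, as OpenCV has them. Camera axes: x right, y down, z forward; pixel columns grow to the right and rows downward; lengths in m; the calibration is good to about 2 mm. A picture is of the moment at which its call begins. camera_info takes no time and is no camera call.
- close_job(): hands the job in, once; it reports no verdict.
Trained networks look in the newest picture that a camera, given by its name, has taken for a name from the list of things; names that differ only in an ending like _2 or _b are one class to them, and where a whole thing is asked for, a point or a joint stands for the part that bears it (a point fixed in the world has none). Each returns a list of dicts, best first, with "score" (0 to 1); they miss things now and then, are a little off and sometimes report something else, mostly with a low value. They report only what shows in the picture. A call takes as long as a camera call.
- spotter.trace(camera, query): "pixels" (384x512 bool, what is visible of it) and "rect" ([left, top, right, bottom] in pixels, round what is visible of it).
The state is a dict: "time_s": time; "q": joint angles; "qvel": joint speeds; "joint_efforts": joint torques, N m; "position": TCP position; "tool_rot": TCP orientation; "ft_force": force on the tool from outside, world axes, zero at the start; "wrist_torque": the same for the moment, N m; "grip_width": finger opening in m.
Only numpy, scipy, OpenCV 4.12 (cv2) and the standard library are available. Lean on these libraries where they do the work, as an engineer would, in place of code of your own. Each camera call takes 0.05 s, during which the arm holds its last target.

### The job

One of the two grey parts cases on the sloping rack still has a steel roller inside, the other is empty. One at a time, lift each case well clear (13 cm or more above the worktop), tip it about 30 degrees yellow end up and then as far yellow end down, pausing briefly each way, to feel by weight or rattle whether anything is inside, and then set it down gently and flat in a tray and let go before you take the next. The empty case goes in the blue tray and the one with the roller in the red tray.

Things in the scene. Friction and masses are not known exactly. Their poses are not given: they have to be found in the camera images.
- case_a: closed grey parts case, 58 (x) x 126 (y) x 52 (z) mm, its +y end (24 mm) yellow. Origin: centre of the underside; z out through the lid. Weighs 0.21 to 0.29 kg empty, 0.56 to 0.64 kg with the roller; which case holds it, and which rack place that is, is drawn at random. Starts on the 24 degree slope: x points up the slope, y level. Grip across the 58 mm, square to the slope
- case_b: closed grey parts case, 58 (x) x 126 (y) x 52 (z) mm, its +y end (24 mm) yellow. Origin: centre of the underside; z out through the lid. Weighs 0.21 to 0.29 kg empty, 0.56 to 0.64 kg with the roller; looks just like case_a and starts in the rack's other place. The steel roller, 36 mm thick and 44 mm long, 0.35 kg, is hidden and free to roll 40 mm either way along y
- tray_red_in (a point): centre of the inner floor (4 mm above the worktop) of the fixed red tray: open, 120 (x) x 170 (y) mm outside, inside 112 x 162 mm, walls 4 mm thick, their tops 12 mm above the worktop; z up, y along the tray's length. A case fits along y
- tray_blue_in (a point): centre of the inner floor (4 mm above the worktop) of the fixed blue tray: open, 120 (x) x 170 (y) mm outside, inside 112 x 162 mm, walls 4 mm thick, their tops 12 mm above the worktop; z up, y along the tray's length. A case fits along y
- tray_red: the fixed red tray itself, origin at the centre of its underside on the worktop
- tray_blue: the fixed blue tray itself, origin at the centre of its underside on the worktop
- rack: fixed aluminium rack, the cases side by side on it, 160 mm apart. Origin on the worktop under its middle, x to its high side, y along it. Plate 110 mm (up the slope) x 310 mm (y), 24 degrees, low side to the robot; its top is 40 mm high at the middle, 62 mm at the high edge. Two stop pins, 16 mm high, below each case, 45 mm either side of its middle: a finger fits between

How it is judged (in metres and radians):
On the way, in this order (a step that is already met when the one before it is completed fails the run):
1. a case is lifted clear (underside centre over 0.13 m) and tipped yellow end up by at least 23 degrees (((height (world z) of case_a above 0.13 m and angle between case_a's own y axis and vertical below 1.171 rad) or (height (world z) of case_b above 0.13 m and angle between case_b's own y axis and vertical below 1.171 rad))), for 0.1 s.
2. it is tipped yellow end down by at least 23 degrees, still lifted clear (((height (world z) of case_a above 0.13 m and angle between case_a's own y axis and vertical above 1.971 rad) or (height (world z) of case_b above 0.13 m and angle between case_b's own y axis and vertical above 1.971 rad))), for 0.1 s.
3. it lies flat in a tray, released ((((horizontal distance between case_a and tray_red_in below 0.04 m and z of case_a in the frame of tray_red_in below 0.006 m and angle between case_a's own z axis and vertical below 0.07 rad and contact force between case_a and the fingers below 0.1 N and linear speed of case_a below 0.03 m/s) or (horizontal distance between case_a and tray_blue_in below 0.04 m and z of case_a in the frame of tray_blue_in below 0.006 m and angle between case_a's own z axis and vertical below 0.07 rad and contact force between case_a and the fingers below 0.1 N and linear speed of case_a below 0.03 m/s)) or ((horizontal distance between case_b and tray_red_in below 0.04 m and z of case_b in the frame of tray_red_in below 0.006 m and angle between case_b's own z axis and vertical below 0.07 rad and contact force between case_b and the fingers below 0.1 N and linear speed of case_b below 0.03 m/s) or (horizontal distance between case_b and tray_blue_in below 0.04 m and z of case_b in the frame of tray_blue_in below 0.006 m and angle between case_b's own z axis and vertical below 0.07 rad and contact force between case_b and the fingers below 0.1 N and linear speed of case_b below 0.03 m/s)))), for 0.2 s.
4. with that case in its tray, the other is lifted clear and tipped yellow end up by at least 23 degrees ((((height (world z) of case_a above 0.13 m and angle between case_a's own y axis and vertical below 1.171 rad) and ((horizontal distance between case_b and tray_red_in below 0.04 m and z of case_b in the frame of tray_red_in below 0.006 m and angle between case_b's own z axis and vertical below 0.07 rad and contact force between case_b and the fingers below 0.1 N and linear speed of case_b below 0.03 m/s) or (horizontal distance between case_b and tray_blue_in below 0.04 m and z of case_b in the frame of tray_blue_in below 0.006 m and angle between case_b's own z axis and vertical below 0.07 rad and contact force between case_b and the fingers below 0.1 N and linear speed of case_b below 0.03 m/s))) or ((height (world z) of case_b above 0.13 m and angle between case_b's own y axis and vertical below 1.171 rad) and ((horizontal distance between case_a and tray_red_in below 0.04 m and z of case_a in the frame of tray_red_in below 0.006 m and angle between case_a's own z axis and vertical below 0.07 rad and contact force between case_a and the fingers below 0.1 N and linear speed of case_a below 0.03 m/s) or (horizontal distance between case_a and tray_blue_in below 0.04 m and z of case_a in the frame of tray_blue_in below 0.006 m and angle between case_a's own z axis and vertical below 0.07 rad and contact force between case_a and the fingers below 0.1 N and linear speed of case_a below 0.03 m/s))))), for 0.1 s.
5. it too is tipped yellow end down by at least 23 degrees, still lifted clear ((((height (world z) of case_a above 0.13 m and angle between case_a's own y axis and vertical above 1.971 rad) and ((horizontal distance between case_b and tray_red_in below 0.04 m and z of case_b in the frame of tray_red_in below 0.006 m and angle between case_b's own z axis and vertical below 0.07 rad and contact force between case_b and the fingers below 0.1 N and linear speed of case_b below 0.03 m/s) or (horizontal distance between case_b and tray_blue_in below 0.04 m and z of case_b in the frame of tray_blue_in below 0.006 m and angle between case_b's own z axis and vertical below 0.07 rad and contact force between case_b and the fingers below 0.1 N and linear speed of case_b below 0.03 m/s))) or ((height (world z) of case_b above 0.13 m and angle between case_b's own y axis and vertical above 1.971 rad) and ((horizontal distance between case_a and tray_red_in below 0.04 m and z of case_a in the frame of tray_red_in below 0.006 m and angle between case_a's own z axis and vertical below 0.07 rad and contact force between case_a and the fingers below 0.1 N and linear speed of case_a below 0.03 m/s) or (horizontal distance between case_a and tray_blue_in below 0.04 m and z of case_a in the frame of tray_blue_in below 0.006 m and angle between case_a's own z axis and vertical below 0.07 rad and contact force between case_a and the fingers below 0.1 N and linear speed of case_a below 0.03 m/s))))), for 0.1 s.
At the end, for the whole second after the job is handed in: Both cases rest released on the floors of the trays, underside centre within 40 mm of the tray's centre and 6 mm of its floor, upright within 4 degrees, at rest: the case with the roller (pressing on its tray with over 4.2 N) in the red tray, the empty one (under 4 N) in the blue tray ((((horizontal distance between case_a and tray_red_in below 0.04 m and z of case_a in the frame of tray_red_in below 0.006 m and angle between case_a's own z axis and vertical below 0.07 rad and contact force between case_a and the fingers below 0.1 N and linear speed of case_a below 0.03 m/s) and (horizontal distance between case_b and tray_blue_in below 0.04 m and z of case_b in the frame of tray_blue_in below 0.006 m and angle between case_b's own z axis and vertical below 0.07 rad and contact force between case_b and the fingers below 0.1 N and linear speed of case_b below 0.03 m/s) and contact force between case_a and tray_red above 4.2 N and contact force between case_b and tray_blue below 4 N) or ((horizontal distance between case_b and tray_red_in below 0.04 m and z of case_b in the frame of tray_red_in below 0.006 m and angle between case_b's own z axis and vertical below 0.07 rad and contact force between case_b and the fingers below 0.1 N and linear speed of case_b below 0.03 m/s) and (horizontal distance between case_a and tray_blue_in below 0.04 m and z of case_a in the frame of tray_blue_in below 0.006 m and angle between case_a's own z axis and vertical below 0.07 rad and contact force between case_a and the fingers below 0.1 N and linear speed of case_a below 0.03 m/s) and contact force between case_b and tray_red above 4.2 N and contact force between case_a and tray_blue below 4 N))); the robot touches nothing.
It fails at once if a case is dropped or thrown down: faster than 0.6 m/s while its underside centre is lower than 0.09 m ((height (world z) of case_a below 0.09 m and linear speed of case_a above 0.6 m/s) or (height (world z) of case_b below 0.09 m and linear speed of case_b above 0.6 m/s)).
It also fails if it takes over 67 s, if anything falls off the work surface, if the arm or the gripper's body presses on something with over 40 N, if the wrist force passes 120 N, or if a joint passes its speed limit or range.

## Working session

There is one attempt and no reset: what is moved stays moved. The work goes in short steps, Python scripts to look and compute and a tool call to move; the robot and the scene stay as the last step left them, time stands still between calls to the robot, and variables do not carry over. Pictures are saved under pics/ and viewed, and the job is handed in when it is done.

Besides the shell and the picture viewer there is one more tool, called after "Emit:" as name([rows], argument=value, ...), one row to a line, values as JSON. jog_arm: Moves the arm, as the interface text tells. Its arguments: {"type":"object","properties":{"plan":{"type":"array"},"grip":{"type":"number"},"squeeze":{"type":"number"}},"required":["plan"]}

```bash
mkdir -p pics; ls; python3 - <<'E'
from rig import env, vision, spotter
import cv2, numpy as np
s=env.observe(); print(s)
for c in ("side","top"):
    im,d=vision.get_image(c); cv2.imwrite(f"pics/{c}0.png",im[:,:,::-1]); np.savez(f"{c}0.npz",im=im,d=d)
    print(vision.camera_info(c))
    for q in ("case_a","tray_red","tray_blue","rack"):
        for r in spotter.trace(c,q): print(c,q,round(r["score"],2),r["rect"],r["pixels"].sum())
print(env.observe()["time_s"])
E
```

```text
pics
{'time_s': 0.0, 'q': array([-7.79971645e+01,  2.18411118e+01,  7.43845722e+01,  1.52376557e-03,
        8.38588080e+01, -1.23350457e+01]), 'qvel': array([ 0.0389289 , -0.00124219,  0.00982004, -0.00739016,  0.04924078,
        0.02051516]), 'joint_efforts': array([ 3.35346494e-04, -4.48460376e+01, -2.31273633e+01, -1.09673567e-04,
        4.79242692e-03, -8.60502581e-06]), 'position': array([ 0.22661258, -0.50082401,  0.23071171]), 'tool_rot': array([[ 9.11132232e-01,  4.12114033e-01, -2.80806734e-04],
       [ 4.12113988e-01, -9.11131146e-01,  1.44792031e-03],
       [ 3.40856517e-04, -1.43497125e-03, -9.99998912e-01]]), 'ft_force': array([-0.0663114 ,  0.10341512,  0.04594983]), 'wrist_torque': array([-0.04149144, -0.03901555, -0.0089438 ]), 'grip_width': 0.08520653962813214}
{'fx': 458.2578799166569, 'fy': 458.2578799166569, 'cx': 247.29272560713545, 'cy': 183.70983103912454, 'k1': 0.03070259734306943, 'rvec': array([ 0.55365349, -2.50438697,  1.39246667]), 'tvec': array([0.5070855 , 0.17317633, 1.00612309])}
side case_a 0.74 [223.2, 141.5, 267.1, 178.7] 960
side case_a 0.62 [186.6, 161.7, 239.0, 207.4] 1245
side tray_red 0.57 [214.6, 239.7, 285.8, 304.4] 3169
side tray_blue 0.6 [283.3, 160.2, 336.0, 200.0] 1446
side rack 0.86 [176.3, 142.6, 270.1, 224.5] 1475
{'fx': 395.0162351869014, 'fy': 395.0162351869014, 'cx': 252.83130244838074, 'cy': 191.05240906083378, 'k1': 0.01089283200515153, 'rvec': array([ 2.17604374, -2.19706189,  0.08246142]), 'tvec': array([0.03227051, 0.56591684, 0.96752665])}
top case_a 0.72 [289.0, 151.8, 344.9, 181.3] 1487
top case_a 0.69 [220.0, 140.8, 277.9, 176.4] 1561
top tray_red 0.95 [136.9, 213.5, 209.4, 267.5] 3279
top tray_blue 0.67 [300.3, 211.9, 371.5, 269.0] 3250
top tray_blue 0.58 [135.6, 213.6, 207.5, 270.4] 3277
top rack 0.62 [217.4, 130.2, 345.9, 185.1] 2158
0.5
```

```bash
python3 - <<'E'
import cv2,numpy as np
t=cv2.imread("pics/top0.png"); cv2.imwrite("pics/top0c.png",cv2.resize(t[100:300,110:400],None,fx=2.7,fy=2.7,interpolation=cv2.INTER_CUBIC))
t=cv2.imread("pics/side0.png"); cv2.imwrite("pics/side0c.png",cv2.resize(t[120:330,150:370],None,fx=2.7,fy=2.7,interpolation=cv2.INTER_CUBIC))
E
```

```text
(no output)
```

View pics/top0c.png

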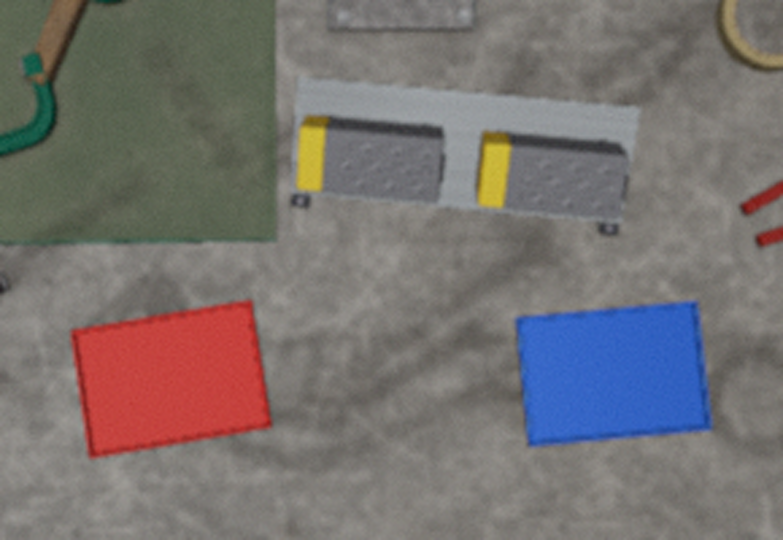

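View pics/side0c.png

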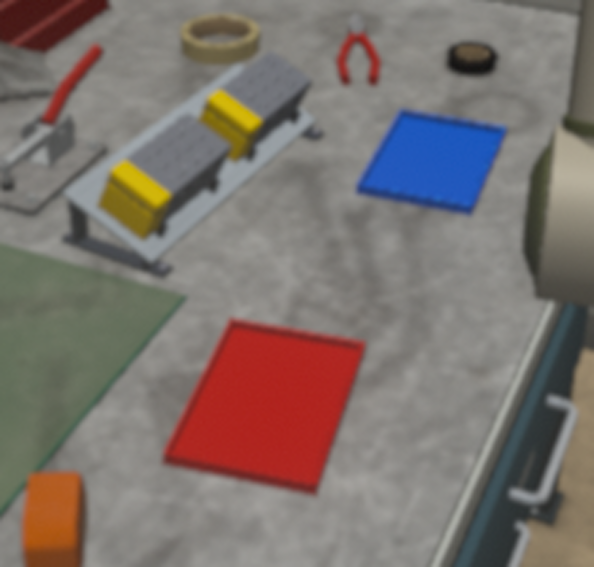

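```bash
cat > h.py <<'E'
import numpy as np, cv2
from rig import vision
def cam(c):
    i=vision.camera_info(c); R=cv2.Rodrigues(i["rvec"])[0]; return i,R,i["tvec"]
def cloud(c,d):
    i,R,t=cam(c); v,u=np.mgrid[0:384,0:512]
    K=np.array([[i["fx"],0,i["cx"]],[0,i["fy"],i["cy"]],[0,0,1]])
    s=cv2.undistortPoints(np.stack([u.ravel(),v.ravel()],1).astype(float)[:,None],K,np.array([i["k1"],0,0,0,0]))[:,0]
    P=np.c_[s,np.ones(len(s))]*d.reshape(-1,1)
    return ((P-t)@R).reshape(384,512,3)
E
python3 - <<'E'
from h import *
from rig import spotter
for c in ("top","side"):
    z=np.load(f"{c}0.npz"); im,d=z["im"],z["d"]; W=cloud(c,d)
    print(c,"table z",np.median(W[280:300,250:280,2]) if c=="top" else np.median(W[330:350,200:240,2]))
    hsv=cv2.cvtColor(im,cv2.COLOR_RGB2HSV)
    for q in ("tray_red","tray_blue"):
        r=spotter.trace(c,q)[0]; x0,y0,x1,y1=map(int,r["rect"]); 
        m=np.zeros((384,512),bool); m[y0-5:y1+6,x0-5:x1+6]=1
        h=hsv[...,0]; m&=((h>100)&(h<130) if q=="tray_blue" else (h<8)|(h>172))&(hsv[...,1]>140)&(d>0)
        m&=(W[...,2]<0.03)
        # use ray at z=.008 approx: use cloud directly
        P=W[m]; print(q,len(P),P[:,2].mean(),cv2.minAreaRect(P[:,:2].astype(np.float32)))
    for r in spotter.trace(c,"case_a")[:2]:
        m=cv2.erode(r["pixels"].astype(np.uint8),np.ones((3,3)))>0
        P=W[m&(d>0)]; 
        # lid plane by RANSAC-like iter: normal ~24deg
        c0=np.median(P,0); Q=P
        for k in range(8):
            c0=Q.mean(0); n=np.linalg.svd(Q-c0,full_matrices=False)[2][2]; n*=np.sign(n[2])
            Q=P[abs((P-c0)@n)<0.004]
        full=W[r["pixels"]&(d>0)]; full=full[abs((full-c0)@n)<0.006]
        y=np.cross(n,[0.,0,-1]); 
        y/=np.linalg.norm(y); y*=np.sign(y[1]); x=np.cross(y,n)
        L=np.c_[(full-c0)@x,(full-c0)@y]
        print("case",r["score"],"n",n.round(3),"tilt",np.degrees(np.arccos(n[2])),"yaw",np.degrees(np.arctan2(-y[0],y[1])),len(Q),len(P))
        print("  rect",cv2.minAreaRect(L.astype(np.float32)), L.min(0),L.max(0))
        mid=(L.min(0)+L.max(0))/2; lc=c0+x*mid[0]+y*mid[1]; print("  lidc",lc,"under",lc-0.052*n)
        hy=hsv[...,0]; ye=r["pixels"]&(hy>18)&(hy<38)&(hsv[...,1]>130); print("  yellow mean",W[ye].mean(0))
E
```

```text
top table z -0.00034025005555503627
tray_red 3213 0.0049624160454524325 ((0.44696879386901855, 0.2283846139907837), (0.11911962926387787, 0.16881468892097473), 8.845983505249023)
tray_blue 3179 0.004997643643707117 ((0.4476391673088074, -0.18347777426242828), (0.11743995547294617, 0.17280206084251404), 4.686525821685791)
case 0.72 n [-0.399  0.043  0.916] tilt 23.655329441313764 yaw -6.103075093797894 1147 1311
  rect ((-0.002850910648703575, -0.0013904646039009094), (0.058894675225019455, 0.12640175223350525), 0.31111669540405273) [-0.03240473 -0.06456109] [0.02689087 0.06178842]
  lidc [ 0.61599409 -0.11720934  0.08554243] under [ 0.63673999 -0.11942757  0.0379117 ]
  yellow mean [ 0.62666349 -0.06577159  0.09178386]
case 0.69 n [-0.397  0.043  0.917] tilt 23.516575310344194 yaw -6.124364506018798 1174 1384
  rect ((-0.0020451974123716354, -0.0011093690991401672), (0.05862031504511833, 0.12748780846595764), 0.6005617380142212) [-0.03145054 -0.06492895] [0.02759978 0.06243831]
  lidc [0.63204753 0.04163139 0.08552767] under [0.65267785 0.03941777 0.03784655]
  yellow mean [0.6436557
[... 433 characters left out ...]
0
  rect ((0.001432325690984726, 0.01142333447933197), (0.05817908048629761, 0.164408341050148), 1.2949930429458618) [-0.02910241 -0.07130462] [0.03172146 0.09298584]
  lidc [ 0.61808915 -0.09883957  0.08416916] under [ 0.64034841 -0.10177285  0.03726584]
  yellow mean [ 0.62048859 -0.052659    0.0765153 ]
case 0.62 n [-0.5    0.11   0.859] tilt 30.758982462208216 yaw -12.390252593540412 566 1056
  rect ((0.0007083751261234283, -0.001815512776374817), (0.05840162932872772, 0.12789851427078247), 5.620244979858398) [-0.03425448 -0.06595783] [0.03278622 0.06251695]
  lidc [0.63149187 0.0439807  0.08325972] under [0.65746671 0.03827439 0.03857475]
  yellow mean [0.64030578 0.10402641 0.07241789]
```

```bash
cat >> h.py <<'E'
from scipy.spatial.transform import Rotation as Ro
def frame(yaw,tilt=24.,tip=0.):  # case frame: yaw about z, x up-slope by tilt, tip=+ yellow up
    return Ro.from_euler('Z',yaw,True)*Ro.from_euler('Y',-tilt,True)*Ro.from_euler('X',tip,True)
def toolrot(Rc): # tool x=case y, tool y=case x, tool z=-case z
    A=Rc.as_matrix(); return Ro.from_matrix(np.c_[A[:,1],A[:,0],-A[:,2]])
def plan(p1,R1,n,prec=2,s=None,p0=None,R0=None):
    from rig import env
    if p0 is None:
        s=env.observe(); p0=s["position"]; R0=Ro.from_matrix(s["tool_rot"])
    d=(R0.inv()*R1).as_rotvec()
    p,R=p0.copy(),R0; rows=[]
    for k in range(n):
        left=n-k
        sh=R.inv().apply((p1-p)/left)/0.04; ro=(R.inv()*R1).as_rotvec()/left/0.15
        r=np.round(np.r_[sh,ro],prec)+0.0; rows.append(r.tolist())
        p=p+R.apply(r[:3]*0.04); R=R*Ro.from_rotvec(r[3:]*0.15)
    a=np.abs(rows); print("max",a.max(0),"norms",np.linalg.norm(np.array(rows)[:,:3],axis=1).max(),np.linalg.norm(np.array(rows)[:,3:],axis=1).max())
    for i in range(0,n,10): print(str(rows[i:i+10]).replace(" ",""))
    print("end err mm",(p-p1)*1000,np.degrees((R.inv()*R1).magnitude()))
    return p,R
def st():
    from rig import env
    s=env.observe(); print("t",s["time_s"],"pos",s["position"].round(4),"q",s["q"].round(1),"F",s["ft_force"].round(2),"M",s["wrist_torque"].round(3),"w",round(s["grip_width"],4)); return s
YAW=-5.95
RG=toolrot(frame(YAW)); NZ=frame(YAW).as_matrix()[:,2]
LIDR=np.array([0.616,-0.1172,0.0855]); LIDL=np.array([0.6320,0.0416,0.0855])
RED=(np.array([0.4467,0.2288]),8.9); BLUE=(np.array([0.4472,-0.1828]),4.8)
E
python3 - <<'E'
from h import *
p,R=plan(LIDR+NZ*0.06,RG,20)
print("tcp grasp",LIDR-NZ*.041)
E
```

```text
max [0.66 0.3  0.26 0.13 0.08 0.35] norms 0.6794115100585212 0.3765634076752546
[[0.61,-0.25,0.11,-0.13,0.07,-0.34],[0.63,-0.22,0.12,-0.13,0.07,-0.34],[0.64,-0.19,0.12,-0.13,0.07,-0.34],[0.64,-0.16,0.12,-0.13,0.07,-0.34],[0.65,-0.13,0.13,-0.13,0.07,-0.34],[0.65,-0.1,0.13,-0.13,0.07,-0.34],[0.66,-0.07,0.13,-0.13,0.07,-0.34],[0.66,-0.04,0.14,-0.13,0.08,-0.34],[0.66,-0.01,0.15,-0.13,0.07,-0.34],[0.66,0.02,0.16,-0.13,0.08,-0.34]]
[[0.65,0.05,0.16,-0.12,0.08,-0.34],[0.65,0.08,0.17,-0.12,0.07,-0.34],[0.64,0.11,0.18,-0.13,0.08,-0.34],[0.63,0.14,0.19,-0.12,0.07,-0.35],[0.62,0.17,0.2,-0.13,0.08,-0.34],[0.61,0.2,0.21,-0.12,0.07,-0.35],[0.59,0.22,0.22,-0.13,0.08,-0.34],[0.58,0.25,0.24,-0.12,0.07,-0.35],[0.56,0.27,0.24,-0.13,0.08,-0.34],[0.55,0.3,0.26,-0.12,0.07,-0.35]]
end err mm [-0.13617998 -0.05558508  0.01582321] 0.04488734504420864
tcp grasp [ 0.63258636 -0.11892866  0.04804464]
```

Emit:
jog_arm([
  [[0.61,-0.25,0.11,-0.13,0.07,-0.34],[0.63,-0.22,0.12,-0.13,0.07,-0.34],[0.64,-0.19,0.12,-0.13,0.07,-0.34],[0.64,-0.16,0.12,-0.13,0.07,-0.34],[0.65,-0.13,0.13,-0.13,0.07,-0.34],[0.65,-0.1,0.13,-0.13,0.07,-0.34],[0.66,-0.07,0.13,-0.13,0.07,-0.34],[0.66,-0.04,0.14,-0.13,0.08,-0.34],[0.66,-0.01,0.15,-0.13,0.07,-0.34],[0.66,0.02,0.16,-0.13,0.08,-0.34]],
], grip=1, squeeze=90)

```text
time_s: 1.8
position: [0.4104, -0.3071, 0.1856]
tool_rot: [[0.585, 0.785, 0.204], [0.809, -0.582, -0.082], [0.054, 0.213, -0.976]]
ft_force: [-0.8, -0.4, -0.8]
grip_width: 0.0852
```

Emit:
jog_arm([
  [[0.65,0.05,0.16,-0.12,0.08,-0.34],[0.65,0.08,0.17,-0.12,0.07,-0.34],[0.64,0.11,0.18,-0.13,0.08,-0.34],[0.63,0.14,0.19,-0.12,0.07,-0.35],[0.62,0.17,0.2,-0.13,0.08,-0.34],[0.61,0.2,0.21,-0.12,0.07,-0.35],[0.59,0.22,0.22,-0.13,0.08,-0.34],[0.58,0.25,0.24,-0.12,0.07,-0.35],[0.56,0.27,0.24,-0.13,0.08,-0.34],[0.55,0.3,0.26,-0.12,0.07,-0.35]],
])

```text
time_s: 2.8
position: [0.5923, -0.1139, 0.1402]
tool_rot: [[0.101, 0.909, 0.405], [0.995, -0.092, -0.042], [-0.001, 0.407, -0.913]]
ft_force: [-1.0, -0.9, 0.1]
grip_width: 0.0855
```

```bash
python3 - <<'E'
from h import *
s=st()
print((s["position"]-(LIDR+NZ*.06))*1000)
p,R=plan(LIDR-NZ*.041,RG,8)
E
```

```text
t 2.8 pos [ 0.5923 -0.1139  0.1402] q [-25.6  23.6  92.5  11.9  41.7 -27.1] F [-1.04 -0.91  0.07] M [-0.045  0.204  0.042] w 0.0855
[ 0.56664029  0.80972374 -0.08497531]
max [0.01 0.01 0.32 0.   0.   0.01] norms 0.32 0.01
[[0.0,0.0,0.31,0.0,0.0,0.0],[0.0,0.0,0.32,0.0,0.0,0.0],[0.0,0.0,0.31,0.0,0.0,0.0],[0.0,0.0,0.32,0.0,0.0,0.0],[-0.01,0.0,0.31,0.0,0.0,0.0],[0.0,0.0,0.32,0.0,0.0,0.01],[-0.01,-0.01,0.31,0.0,0.0,0.0],[0.0,0.0,0.32,0.0,0.0,0.01]]
end err mm [ 0.09568234  0.08821107 -0.041819  ] 0.03832733323960672
```

Emit:
jog_arm([
  [[0,0,0.31,0,0,0],[0,0,0.32,0,0,0],[0,0,0.31,0,0,0],[0,0,0.32,0,0,0],[0,0,0.31,0,0,0],[0,0,0.32,0,0,0],[0,0,0.31,0,0,0],[0,0,0.32,0,0,0],[0,0,0,0,0,0]],
])

```text
time_s: 3.7
position: [0.6322, -0.1188, 0.0463]
tool_rot: [[0.103, 0.91, 0.402], [0.995, -0.094, -0.041], [0.0, 0.404, -0.915]]
ft_force: [-0.9, 0.4, -0.3]
grip_width: 0.0856
```

```bash
python3 - <<'E'
from h import *
s=st()
print((s["position"]-(LIDR-NZ*.041))*1000)
for c in("top","side"):
    im,d=vision.get_image(c); im=im[100:300,110:400] if c=="top" else im[100:300,150:370]
    cv2.imwrite(f"pics/{c}1.png",cv2.resize(im[:,:,::-1],None,fx=2.7,fy=2.7,interpolation=cv2.INTER_CUBIC))
E
```

```text
t 3.7 pos [ 0.6322 -0.1188  0.0463] q [-24.1  34.6  91.7  14.   31.7 -28.7] F [-0.88  0.44 -0.27] M [-0.004  0.146 -0.001] w 0.0856
[-0.35487943  0.08520352 -1.76255676]
```

View pics/side1.png

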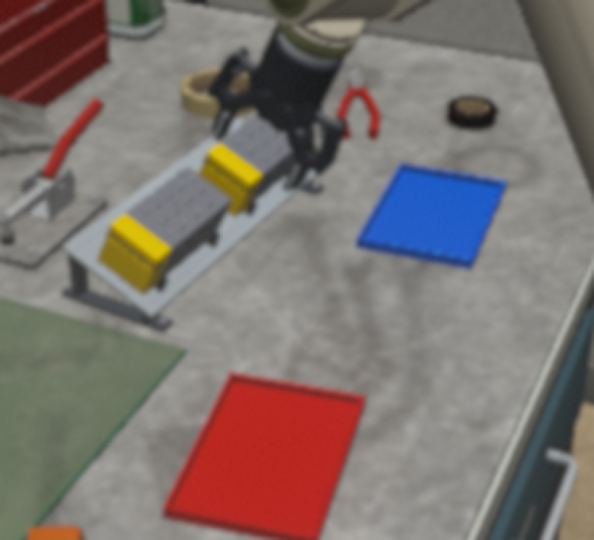

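The gripper (around px 275,110 in the crop) straddles the right-hand case with clearance on both sides. Closing.

Emit:
jog_arm([
  [[0,0,0,0,0,0],[0,0,0,0,0,0],[0,0,0,0,0,0],[0,0,0,0,0,0],[0,0,0,0,0,0],[0,0,0,0,0,0],[0,0,0,0,0,0],[0,0,0,0,0,0]],
], grip=-1, squeeze=90)

```text
time_s: 4.6
position: [0.6324, -0.119, 0.0493]
tool_rot: [[0.103, 0.908, 0.405], [0.995, -0.094, -0.043], [-0.001, 0.408, -0.913]]
ft_force: [-4.2, 1.4, 6.3]
grip_width: 0.057
```

```bash
python3 - <<'E'
from h import *
s=st()
# lift normal 50mm then to tip place upright: tool down-ish
p,R=plan(s["position"]+NZ*.04,Ro.from_matrix(s["tool_rot"]),4,p0=s["position"],R0=Ro.from_matrix(s["tool_rot"]))
print("then")
plan(np.array([0.50,-0.15,0.25]),toolrot(frame(0,0,0)),12,p0=p,R0=R)
E
```

```text
t 4.6 pos [ 0.6324 -0.119   0.0493] q [-24.2  34.3  91.7  13.9  31.8 -28.7] F [-4.17  1.39  6.29] M [0.029 0.403 0.007] w 0.057
max [0.   0.   0.25 0.   0.   0.  ] norms 0.25 0.0
[[0.0,0.0,-0.25,0.0,0.0,0.0],[0.0,0.0,-0.25,0.0,0.0,0.0],[0.0,0.0,-0.25,0.0,0.0,0.0],[0.0,0.0,-0.25,0.0,0.0,0.0]]
end err mm [-0.0314182   0.02192614 -0.01494802] 2.2838619523008722e-15
then
max [0.09 0.23 0.41 0.24 0.02 0.06] norms 0.42813549257215294 0.24758836806279894
[[-0.09,-0.07,-0.41,0.23,0.01,-0.06],[-0.09,-0.09,-0.4,0.23,0.01,-0.06],[-0.09,-0.1,-0.4,0.23,0.01,-0.06],[-0.09,-0.12,-0.4,0.23,0.01,-0.06],[-0.09,-0.13,-0.39,0.23,0.01,-0.05],[-0.09,-0.15,-0.39,0.24,0.01,-0.06],[-0.08,-0.16,-0.38,0.23,0.02,-0.05],[-0.08,-0.18,-0.38,0.24,0.01,-0.06],[-0.08,-0.19,-0.37,0.23,0.02,-0.05],[-0.08,-0.2,-0.37,0.23,0.01,-0.06]]
[[-0.07,-0.22,-0.36,0.24,0.02,-0.05],[-0.07,-0.23,-0.35,0.23,0.01,-0.06]]
end err mm [-0.01710874 -0.09928683 -0.04279518] 0.04845145525635742
```

Emit:
jog_arm([
  [[0,0,-0.25,0,0,0],[0,0,-0.25,0,0,0],[0,0,-0.25,0,0,0],[0,0,-0.25,0,0,0],[-0.09,-0.07,-0.41,0.23,0.01,-0.06],[-0.09,-0.09,-0.4,0.23,0.01,-0.06],[-0.09,-0.1,-0.4,0.23,0.01,-0.06],[-0.09,-0.12,-0.4,0.23,0.01,-0.06],[-0.09,-0.13,-0.39,0.23,0.01,-0.05],[-0.09,-0.15,-0.39,0.24,0.01,-0.06]],
])

```text
time_s: 5.6
position: [0.5572, -0.1338, 0.1677]
tool_rot: [[0.051, 0.977, 0.206], [0.999, -0.048, -0.018], [-0.008, 0.206, -0.978]]
ft_force: [-0.6, -0.3, -6.4]
grip_width: 0.0566
```

Emit:
jog_arm([
  [[-0.08,-0.16,-0.38,0.23,0.02,-0.05],[-0.08,-0.18,-0.38,0.24,0.01,-0.06],[-0.08,-0.19,-0.37,0.23,0.02,-0.05],[-0.08,-0.2,-0.37,0.23,0.01,-0.06],[-0.07,-0.22,-0.36,0.24,0.02,-0.05],[-0.07,-0.23,-0.35,0.23,0.01,-0.06],[0,0,0,0,0,0],[0,0,0,0,0,0],[0,0,0,0,0,0]],
])

```text
time_s: 6.5
position: [0.5, -0.1498, 0.2483]
tool_rot: [[0.0, 1.0, -0.001], [1.0, -0.0, 0.001], [0.001, -0.001, -1.0]]
ft_force: [0.8, -0.0, -5.9]
grip_width: 0.0573
```

```bash
python3 - <<'E'
from h import *
s=st()
p0=s["position"];R0=Ro.from_matrix(s["tool_rot"])
p,R=plan(np.array([.5,-.15,.25]),toolrot(frame(0,0,30)),8)
plan(np.array([.5,-.15,.25]),toolrot(frame(0,0,-30)),14,p0=p,R0=R)
im,d=vision.get_image("side"); cv2.imwrite("pics/side2.png",im[:,:,::-1])
E
```

```text
t 6.5 pos [ 0.5    -0.1498  0.2483] q [-29.7  18.3  76.9   0.   84.9 -29.7] F [ 0.75 -0.04 -5.94] M [-0.029 -0.002  0.013] w 0.0573
max [0.   0.   0.01 0.01 0.44 0.  ] norms 0.01 0.44
[[0.0,0.0,-0.01,0.0,0.44,0.0],[0.0,0.0,0.0,0.0,0.43,0.0],[0.0,0.0,-0.01,0.0,0.44,0.0],[0.0,0.0,0.0,0.0,0.43,0.0],[0.0,0.0,-0.01,0.0,0.44,0.0],[0.0,0.0,0.0,0.0,0.43,0.0],[0.0,0.0,-0.01,0.0,0.44,0.0],[0.0,0.0,0.0,-0.01,0.43,0.0]]
end err mm [-0.03504882 -0.11467631 -0.18452301] 0.06419051317408211
max [0.   0.   0.01 0.   0.5  0.01] norms 0.01 0.5000999900019995
[[0.0,0.0,0.0,0.0,-0.5,0.0],[0.0,0.0,0.0,0.0,-0.5,0.0],[0.0,0.0,0.0,0.0,-0.5,0.0],[0.0,0.0,0.0,0.0,-0.5,0.0],[0.0,0.0,0.0,0.0,-0.5,0.0],[0.0,0.0,0.0,0.0,-0.5,0.0],[0.0,0.0,0.0,0.0,-0.5,0.0],[0.0,0.0,0.0,0.0,-0.5,0.0],[0.0,0.0,0.0,0.0,-0.5,0.0],[0.0,0.0,0.0,0.0,-0.5,0.0]]
[[0.0,0.0,0.0,0.0,-0.49,0.0],[0.0,0.0,0.0,0.0,-0.5,0.0],[0.0,0.0,0.0,0.0,-0.49,0.0],[0.0,0.0,-0.01,0.0,-0.5,-0.01]]
end err mm [-0.03500886  0.05895249  0.17582826] 0.04082397339293457
```

View pics/side2.png

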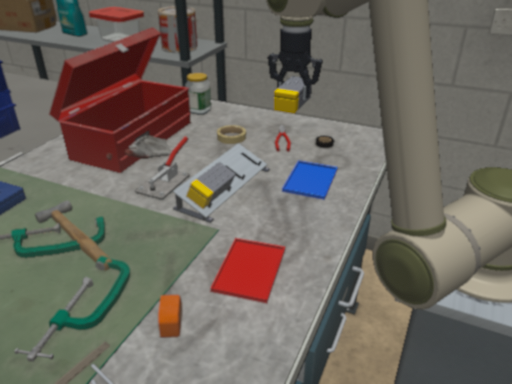

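The side view shows the case held level (yellow end at px 290,100). Its weight is about 5.9 N, so this looks like the case with the roller. Now tipping it both ways.

Emit:
jog_arm([
  [[0,0,0,0,0.44,0],[0,0,0,0,0.44,0],[0,0,0,0,0.44,0],[0,0,0,0,0.44,0],[0,0,0,0,0.44,0],[0,0,0,0,0.43,0],[0,0,0,0,0.43,0],[0,0,0,0,0.43,0],[0,0,0,0,0,0],[0,0,0,0,0,0]],
])

```text
time_s: 7.55
position: [0.5002, -0.1503, 0.2486]
tool_rot: [[0.001, 1.0, -0.001], [0.867, -0.001, 0.499], [0.499, -0.001, -0.867]]
ft_force: [-0.0, -0.4, -5.3]
grip_width: 0.0569
```

Emit:
jog_arm([
  [[0,0,0,0,0,0],[0,0,0,0,0,0],[0,0,0,0,0,0]],
])

```text
time_s: 7.85
position: [0.5002, -0.1498, 0.2493]
tool_rot: [[-0.0, 1.0, -0.0], [0.866, 0.001, 0.499], [0.499, -0.0, -0.866]]
ft_force: [-0.4, -0.6, -6.6]
grip_width: 0.0568
```

```bash
python3 - <<'E'
from h import *
s=st(); print(s["tool_rot"].round(3))
im,d=vision.get_image("side"); cv2.imwrite("pics/side3.png",cv2.resize(im[40:140,200:400,::-1],None,fx=3,fy=3))
E
```

```text
t 7.85 pos [ 0.5002 -0.1498  0.2493] q [-40.9  24.8  72.3  22.7 102.6 -39.8] F [-0.44 -0.62 -6.6 ] M [-0.56   0.01   0.006] w 0.0568
[[-0.     1.    -0.   ]
 [ 0.866  0.001  0.499]
 [ 0.499 -0.    -0.866]]
```

View pics/side3.png

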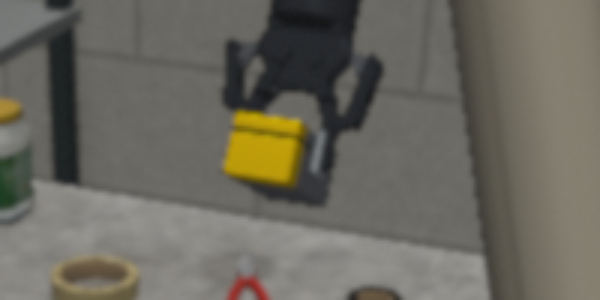

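Yellow end (crop px 265,150) tips up with the tool, with no slip. Now the other way.

Emit:
jog_arm([
  [[0,0,0,0,-0.5,0],[0,0,0,0,-0.5,0],[0,0,0,0,-0.5,0],[0,0,0,0,-0.5,0],[0,0,0,0,-0.5,0],[0,0,0,0,-0.5,0],[0,0,0,0,-0.5,0],[0,0,0,0,-0.5,0],[0,0,0,0,-0.5,0],[0,0,0,0,-0.5,0]],
])

```text
time_s: 8.9
position: [0.5, -0.1497, 0.2493]
tool_rot: [[-0.0, 1.0, -0.0], [0.974, 0.0, -0.226], [-0.226, -0.0, -0.974]]
ft_force: [0.9, -2.4, -7.2]
grip_width: 0.0565
```

Emit:
jog_arm([
  [[0,0,0,0,-0.5,0],[0,0,0,0,-0.5,0],[0,0,0,0,-0.5,0],[0,0,0,0,-0.48,0],[0,0,0,0,0,0],[0,0,0,0,0,0],[0,0,0,0,0,0],[0,0,0,0,0,0],[0,0,0,0,0,0]],
])

```text
time_s: 9.8
position: [0.5001, -0.1505, 0.2492]
tool_rot: [[0.001, 1.0, -0.0], [0.866, -0.001, -0.499], [-0.499, -0.0, -0.866]]
ft_force: [-0.0, -0.2, -6.9]
grip_width: 0.0569
```

```bash
python3 - <<'E'
from h import *
s=st(); print(s["tool_rot"].round(3))
im,d=vision.get_image("side"); cv2.imwrite("pics/side4.png",cv2.resize(im[40:140,200:400,::-1],None,fx=3,fy=3))
# level with tilt over to red tray yaw, high
p,R=plan(np.array([RED[0][0],RED[0][1],0.16]),toolrot(frame(RED[1],0)),20)
E
```

```text
t 9.8 pos [ 0.5001 -0.1505  0.2492] q [-16.1  17.7  83.6 -30.3  72.3  -8.3] F [-0.02 -0.23 -6.9 ] M [0.607 0.027 0.037] w 0.0569
[[ 0.001  1.    -0.   ]
 [ 0.866 -0.001 -0.499]
 [-0.499 -0.    -0.866]]
max [0.49 0.07 0.14 0.02 0.18 0.06] norms 0.4953786430600334 0.18708286933869708
[[0.47,-0.07,-0.14,-0.01,0.17,-0.05],[0.47,-0.06,-0.13,-0.01,0.17,-0.05],[0.47,-0.06,-0.12,-0.01,0.17,-0.05],[0.48,-0.06,-0.1,-0.01,0.17,-0.05],[0.48,-0.05,-0.09,-0.01,0.17,-0.05],[0.48,-0.05,-0.08,-0.01,0.18,-0.05],[0.48,-0.04,-0.07,-0.02,0.17,-0.05],[0.49,-0.04,-0.05,-0.01,0.18,-0.05],[0.49,-0.04,-0.04,-0.02,0.17,-0.05],[0.49,-0.03,-0.03,-0.01,0.18,-0.05]]
[[0.49,-0.03,-0.02,-0.02,0.17,-0.05],[0.49,-0.03,0.0,-0.01,0.18,-0.05],[0.49,-0.02,0.01,-0.02,0.17,-0.05],[0.49,-0.02,0.02,-0.01,0.18,-0.05],[0.49,-0.01,0.03,-0.02,0.17,-0.05],[0.49,-0.01,0.05,-0.01,0.18,-0.05],[0.49,-0.01,0.06,-0.02,0.17,-0.06],[0.49,0.0,0.07,-0.01,0.18,-0.05],[0.48,0.0,0.09,-0.02,0.17,-0.06],[0.48,0.0,0.1,-0.01,0.18,-0.05]]
end err mm [ 0.15649112 -0.04289368 -0.03092776] 0.020378517154905268
```

View pics/side4.png

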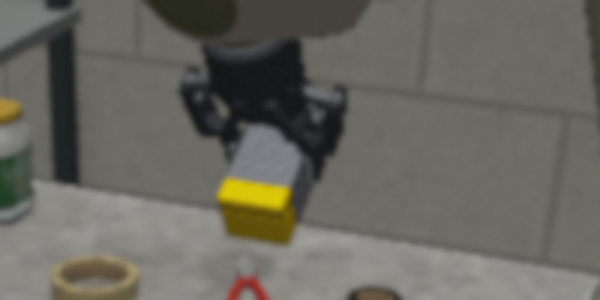

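Yellow end (crop px 255,210) is down. The weight stays at 6–7 N, so this is the loaded case and it goes to the red tray.

Emit:
jog_arm([
  [[0.47,-0.07,-0.14,-0.01,0.17,-0.05],[0.47,-0.06,-0.13,-0.01,0.17,-0.05],[0.47,-0.06,-0.12,-0.01,0.17,-0.05],[0.48,-0.06,-0.1,-0.01,0.17,-0.05],[0.48,-0.05,-0.09,-0.01,0.17,-0.05],[0.48,-0.05,-0.08,-0.01,0.18,-0.05],[0.48,-0.04,-0.07,-0.02,0.17,-0.05],[0.49,-0.04,-0.05,-0.01,0.18,-0.05],[0.49,-0.04,-0.04,-0.02,0.17,-0.05],[0.49,-0.03,-0.03,-0.01,0.18,-0.05]],
])

```text
time_s: 10.85
position: [0.4732, 0.041, 0.2039]
tool_rot: [[-0.077, 0.997, 0.008], [0.963, 0.076, -0.258], [-0.258, -0.013, -0.966]]
ft_force: [0.6, -0.3, -6.7]
grip_width: 0.0567
```

Emit:
jog_arm([
  [[0.49,-0.03,-0.02,-0.02,0.17,-0.05],[0.49,-0.03,0,-0.01,0.18,-0.05],[0.49,-0.02,0.01,-0.02,0.17,-0.05],[0.49,-0.02,0.02,-0.01,0.18,-0.05],[0.49,-0.01,0.03,-0.02,0.17,-0.05],[0.49,-0.01,0.05,-0.01,0.18,-0.05],[0.49,-0.01,0.06,-0.02,0.17,-0.06],[0.49,0,0.07,-0.01,0.18,-0.05],[0.48,0,0.09,-0.02,0.17,-0.06],[0.48,0,0.1,-0.01,0.18,-0.05]],
])

```text
time_s: 11.85
position: [0.4464, 0.2305, 0.1594]
tool_rot: [[-0.156, 0.988, -0.001], [0.988, 0.156, 0.002], [0.002, -0.0, -1.0]]
ft_force: [-0.5, -0.8, -6.1]
grip_width: 0.0569
```

Emit:
jog_arm([
  [[0,0,0,0,0,0],[0,0,0,0,0,0],[0,0,0,0,0,0]],
])

```text
time_s: 12.15
position: [0.4468, 0.2288, 0.1598]
tool_rot: [[-0.155, 0.988, -0.0], [0.988, 0.155, -0.0], [-0.0, -0.0, -1.0]]
ft_force: [-0.2, -1.3, -4.4]
grip_width: 0.0564
```

```bash
python3 - <<'E'
from h import *
s=st(); print(s["tool_rot"].round(3))
for c in("side","top"):
    im,d=vision.get_image(c); np.savez(f"{c}5.npz",im=im,d=d)
    cv2.imwrite(f"pics/{c}5.png",cv2.resize(im[60:320,100:400,::-1],None,fx=2,fy=2))
# measure case tilt
W=cloud("side",d) if c=="side" else cloud("top",d)
E
```

```text
t 12.15 pos [0.4468 0.2288 0.1598] q [13.6 20.9 88.6 -0.  70.5  4.7] F [-0.24 -1.25 -4.37] M [-0.218 -0.05  -0.021] w 0.0564
[[-0.155  0.988 -0.   ]
 [ 0.988  0.155 -0.   ]
 [-0.    -0.    -1.   ]]
```

View pics/side5.png

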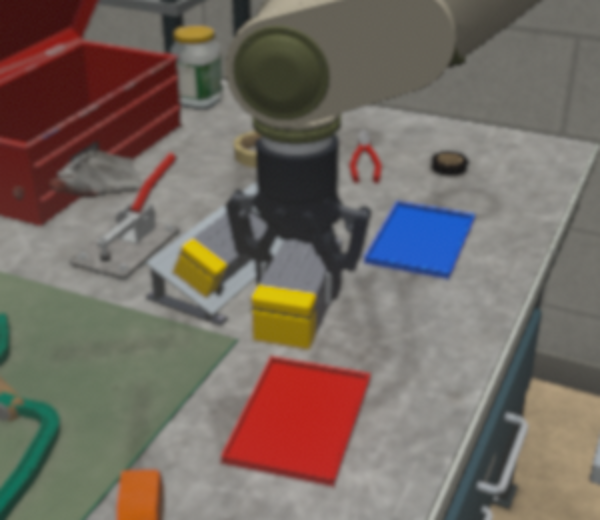

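View pics/top5.png

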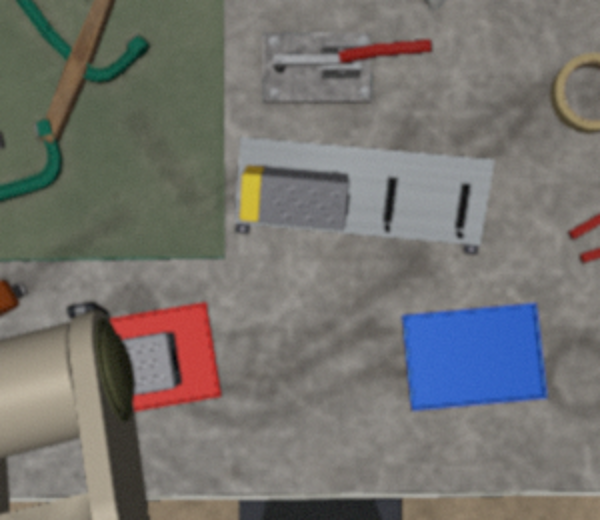

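```bash
python3 - <<'E'
from h import *
z=np.load("top5.npz"); W=cloud("top",z["d"])
# box of tail region in crop px (140-172, 340-388) -> full
P=W[60+342//2:60+384//2,100+146//2:100+168//2].reshape(-1,3)
print(P[:,2].min(),np.median(P[:,2]),P[:,2].max()); P=P[abs(P[:,2]-np.median(P[:,2]))<.012]
c0=P.mean(0); n=np.linalg.svd(P-c0)[2][2]; n*=np.sign(n[2]); print("top tail",c0,n)
z=np.load("side5.npz"); W=cloud("side",z["d"]); im=z["im"]; hsv=cv2.cvtColor(im,cv2.COLOR_RGB2HSV)
m=(hsv[...,0]>18)&(hsv[...,0]<38)&(hsv[...,1]>130); m[:195]=0;m[:,:210]=0;m[240:]=0;m[:,270:]=0
# lid part = upper: yellow pts
P=W[m]; print("yellow zmax/min",np.percentile(P[:,2],[2,50,98]),"y",np.percentile(P[:,1],[2,98]),"x",np.percentile(P[:,0],[2,98]))
P=W[60+248//2:60+282//2,100+276//2:100+316//2].reshape(-1,3)
P=P[abs(P[:,2]-np.median(P[:,2]))<.012]; c0=P.mean(0); n=np.linalg.svd(P-c0)[2][2]; n*=np.sign(n[2]); print("side lid",c0,n)
E
```

```text
0.19567641285004084 0.1989899398922548 0.2029342536134754
top tail [0.4533473  0.18013303 0.19903476] [ 0.00275012 -0.01547727  0.99987644]
yellow zmax/min [0.15136929 0.18237907 0.20047444] y [0.269107   0.29508347] x [0.40921508 0.46324234]
side lid [0.44984583 0.22871401 0.19924215] [ 0.00545995 -0.00381328  0.99997782]
```

Emit:
jog_arm([
  [[0,0,0.45,0,0,0],[0,0,0.45,0,0,0],[0,0,0.45,0,0,0],[0,0,0.45,0,0,0],[0,0,0.45,0,0,0],[0,0,0.45,0,0,0],[0,0,0.4,0,0,0],[0,0,0.2,0,0,0],[0,0,0.1,0,0,0],[0,0,0,0,0,0]],
])

```text
time_s: 13.25
position: [0.4468, 0.2289, 0.0238]
tool_rot: [[-0.155, 0.988, -0.0], [0.988, 0.155, -0.0], [-0.0, -0.0, -1.0]]
ft_force: [-0.1, -0.3, -5.3]
grip_width: 0.0569
```

Emit:
jog_arm([
  [[0,0,0.05,0,0,0],[0,0,0.05,0,0,0],[0,0,0,0,0,0],[0,0,0,0,0,0]],
])

```text
time_s: 13.65
position: [0.4467, 0.229, 0.0199]
tool_rot: [[-0.155, 0.988, 0.0], [0.988, 0.155, 0.0], [0.0, 0.0, -1.0]]
ft_force: [0.1, 0.1, -5.7]
grip_width: 0.0572
```

```bash
python3 - <<'E'
from h import *
s=st(); print(s["tool_rot"].round(3))
E
```

```text
t 13.65 pos [0.4467 0.229  0.0199] q [13.6 32.4 98.   0.  49.5  4.7] F [ 0.13  0.1  -5.65] M [-0.101 -0.034 -0.017] w 0.0572
[[-0.155  0.988  0.   ]
 [ 0.988  0.155  0.   ]
 [ 0.     0.    -1.   ]]
```

Emit:
jog_arm([
  [[0,0,0.04,0,0,0],[0,0,0.04,0,0,0],[0,0,0,0,0,0],[0,0,0,0,0,0]],
])

```text
time_s: 14.05
position: [0.4467, 0.229, 0.0171]
tool_rot: [[-0.155, 0.988, 0.0], [0.988, 0.155, 0.0], [-0.0, 0.0, -1.0]]
ft_force: [-3.3, -0.7, 5.9]
grip_width: 0.057
```

Emit:
jog_arm([
  [[0,0,0,0,0,0],[0,0,0,0,0,0],[0,0,0,0,0,0],[0,0,0,0,0,0],[0,0,0,0,0,0],[0,0,0,0,0,0],[0,0,0,0,0,0]],
], grip=0.9)

```text
time_s: 14.75
position: [0.4466, 0.229, 0.0165]
tool_rot: [[-0.155, 0.988, -0.0], [0.988, 0.155, -0.0], [0.0, -0.0, -1.0]]
ft_force: [0.2, 0.5, 0.0]
grip_width: 0.0809
```

Emit:
jog_arm([
  [[0,0,-0.25,0,0,0],[0,0,-0.25,0,0,0],[0,0,-0.5,0,0,0],[0,0,-0.5,0,0,0],[0,0,-0.5,0,0,0],[0,0,-0.5,0,0,0],[0,0,-0.5,0,0,0],[0,0,-0.5,0,0,0]],
])

```text
time_s: 15.55
position: [0.4465, 0.229, 0.1584]
tool_rot: [[-0.155, 0.988, 0.001], [0.988, 0.155, 0.0], [0.0, 0.001, -1.0]]
ft_force: [0.5, -0.6, -0.3]
grip_width: 0.0813
```

```bash
python3 - <<'E'
from h import *
s=st()
p,R=plan(LIDL+NZ*0.06,RG,10)
for c in("side","top"):
    im,d=vision.get_image(c); np.savez(f"{c}6.npz",im=im,d=d)
    cv2.imwrite(f"pics/{c}6.png",cv2.resize(im[60:320,100:400,::-1],None,fx=2,fy=2))
E
```

```text
t 15.55 pos [0.4465 0.229  0.1584] q [13.6 21.  88.8 -0.  70.2  4.7] F [ 0.54 -0.64 -0.34] M [ 0.061 -0.017  0.011] w 0.0813
max [0.52 0.39 0.21 0.28 0.04 0.18] norms 0.6250599971202765 0.3352610922848042
[[-0.52,0.33,0.05,-0.28,-0.04,0.17],[-0.51,0.34,0.06,-0.28,-0.04,0.17],[-0.5,0.35,0.08,-0.28,-0.04,0.17],[-0.49,0.35,0.1,-0.28,-0.04,0.17],[-0.48,0.36,0.11,-0.27,-0.03,0.17],[-0.47,0.37,0.13,-0.28,-0.04,0.17],[-0.46,0.38,0.15,-0.27,-0.03,0.17],[-0.45,0.38,0.17,-0.28,-0.04,0.17],[-0.45,0.39,0.19,-0.27,-0.03,0.17],[-0.43,0.39,0.21,-0.28,-0.04,0.18]]
end err mm [ 0.14078423 -0.02633282 -0.0790383 ] 0.030154355548827477
```

View pics/side6.png

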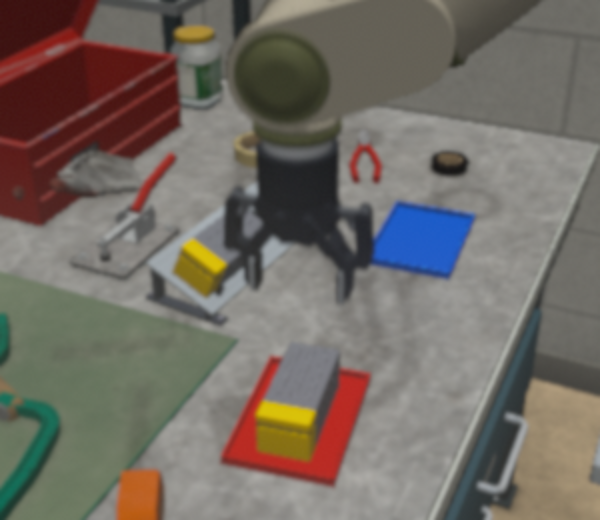

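View pics/top6.png

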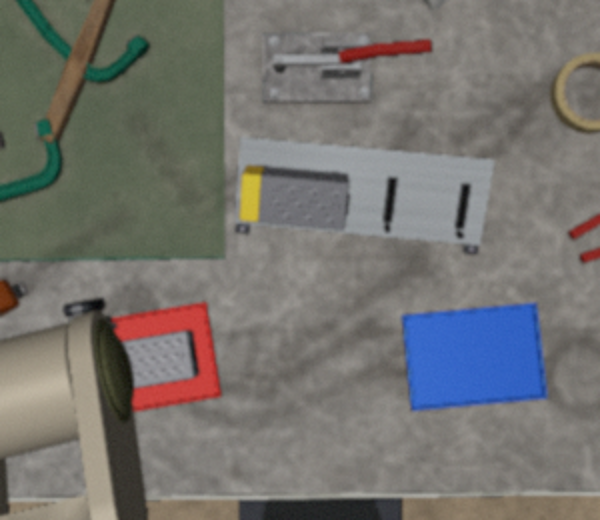

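The first case lies flat and released in the red tray (side crop px 290,400). The second case is untouched on the rack (top crop px 295,197). Going to it.

Emit:
jog_arm([
  [[-0.52,0.33,0.05,-0.28,-0.04,0.17],[-0.51,0.34,0.06,-0.28,-0.04,0.17],[-0.5,0.35,0.08,-0.28,-0.04,0.17],[-0.49,0.35,0.1,-0.28,-0.04,0.17],[-0.48,0.36,0.11,-0.27,-0.03,0.17],[-0.47,0.37,0.13,-0.28,-0.04,0.17],[-0.46,0.38,0.15,-0.27,-0.03,0.17],[-0.45,0.38,0.17,-0.28,-0.04,0.17],[-0.45,0.39,0.19,-0.27,-0.03,0.17],[-0.43,0.39,0.21,-0.28,-0.04,0.18]],
], grip=1)

```text
time_s: 16.65
position: [0.6082, 0.0432, 0.1379]
tool_rot: [[0.105, 0.908, 0.405], [0.994, -0.096, -0.043], [-0.001, 0.407, -0.913]]
ft_force: [-0.5, 0.8, 0.8]
grip_width: 0.0854
```

Emit:
jog_arm([
  [[0,0,0,0,0,0],[0,0,0,0,0,0]],
])

```text
time_s: 16.85
position: [0.6073, 0.0442, 0.1378]
tool_rot: [[0.104, 0.91, 0.402], [0.995, -0.095, -0.043], [-0.001, 0.404, -0.915]]
ft_force: [-0.6, 0.4, 0.2]
grip_width: 0.0852
```

```bash
python3 - <<'E'
from h import *
s=st()
im,d=vision.get_image("top"); np.savez("top7.npz",im=im,d=d)
cv2.imwrite("pics/top7.png",cv2.resize(im[60:320,100:400,::-1],None,fx=2,fy=2))
print((s["position"]-(LIDL+NZ*.06))*1000)
p,R=plan(LIDL-NZ*.041,RG,8)
W=cloud("top",d)
m=np.zeros(d.shape,bool); m[200:290,120:230]=1; m&=(W[...,2]>.045)&(W[...,2]<.07)
P=W[m]; print(len(P),cv2.minAreaRect(P[:,:2].astype(np.float32))); c0=P.mean(0); n=np.linalg.svd(P-c0,full_matrices=False)[2][2]; print(c0,n)
E
```

```text
t 16.85 pos [0.6073 0.0442 0.1378] q [-7.2 24.5 91.4  0.7 40.3 -1.6] F [-0.63  0.38  0.17] M [0.02  0.195 0.014] w 0.0852
[-0.39564905  0.07896753 -2.50940054]
max [0.01 0.01 0.31 0.01 0.   0.  ] norms 0.31032241298365804 0.01
[[0.0,0.0,0.31,0.0,0.0,0.0],[0.0,0.01,0.31,0.0,0.0,0.0],[0.0,0.0,0.31,0.0,0.0,0.0],[0.0,0.01,0.31,0.0,0.0,0.0],[0.0,0.0,0.31,0.0,0.0,0.0],[0.0,0.01,0.31,-0.01,0.0,0.0],[0.0,0.0,0.31,0.0,0.0,0.0],[-0.01,0.01,0.31,-0.01,0.0,0.0]]
end err mm [ 0.1056599  -0.02649272 -0.04885565] 0.05407918754939448
1133 ((0.4445137679576874, 0.23174715042114258), (0.0576527863740921, 0.12128520011901855), 8.898250579833984)
[0.444926   0.23533858 0.056187  ] [0.00155662 0.00527972 0.99998485]
```

View pics/top7.png

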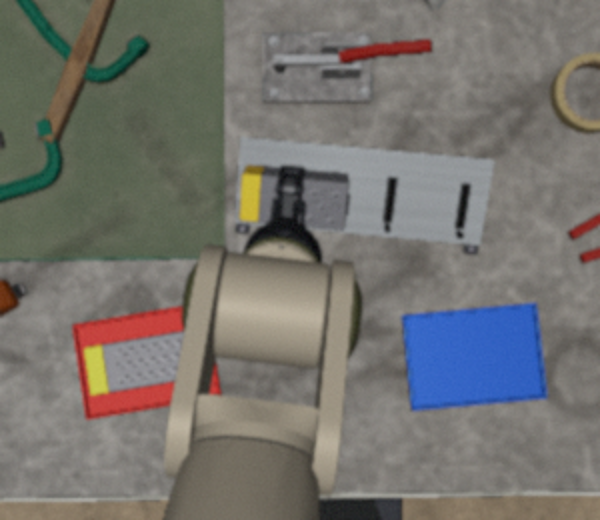

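The case in the red tray has its lid at z = 56 mm (4 + 52, so it is on the floor), level and within 5 mm of centre. The gripper (px 290,200) is centred over the second case.

Emit:
jog_arm([
  [[0,0,0.31,0,0,0],[0,0.01,0.31,0,0,0],[0,0,0.31,0,0,0],[0,0.01,0.31,0,0,0],[0,0,0.31,0,0,0],[0,0.01,0.31,0,0,0],[0,0,0.31,0,0,0],[0,0,0.31,0,0,0],[0,0,0,0,0,0]],
])

```text
time_s: 17.8
position: [0.649, 0.0396, 0.0461]
tool_rot: [[0.104, 0.91, 0.401], [0.995, -0.095, -0.043], [-0.001, 0.404, -0.915]]
ft_force: [0.2, 0.2, 0.4]
grip_width: 0.0853
```

Emit:
jog_arm([
  [[0,0,0,0,0,0],[0,0,0,0,0,0],[0,0,0,0,0,0],[0,0,0,0,0,0],[0,0,0,0,0,0],[0,0,0,0,0,0],[0,0,0,0,0,0],[0,0,0,0,0,0]],
], grip=-1)

```text
time_s: 18.6
position: [0.6491, 0.0398, 0.0489]
tool_rot: [[0.104, 0.909, 0.404], [0.995, -0.095, -0.043], [-0.001, 0.407, -0.914]]
ft_force: [-4.5, 0.3, 7.3]
grip_width: 0.0569
```

```bash
python3 - <<'E'
from h import *
s=st()
print((s["position"]-(LIDL-NZ*.041))*1000)
R0=Ro.from_matrix(s["tool_rot"])
p=s["position"]+NZ*.04
plan(np.array([0.50,0.0,0.25]),toolrot(frame(0,0,0)),12,p0=p,R0=R0)
E
```

```text
t 18.6 pos [0.6491 0.0398 0.0489] q [-7.1 34.9 90.3  0.8 30.8 -1.7] F [-4.49  0.32  7.3 ] M [-0.027  0.419 -0.001] w 0.0569
[ 0.47500727 -0.06693316  0.87390981]
max [0.12 0.27 0.42 0.24 0.02 0.06] norms 0.45409250158970915 0.24758836806279894
[[-0.12,-0.1,-0.42,0.23,0.01,-0.06],[-0.11,-0.12,-0.42,0.23,0.01,-0.06],[-0.11,-0.14,-0.41,0.23,0.01,-0.06],[-0.11,-0.15,-0.41,0.23,0.01,-0.06],[-0.11,-0.16,-0.4,0.23,0.01,-0.06],[-0.11,-0.18,-0.4,0.23,0.01,-0.06],[-0.1,-0.19,-0.39,0.23,0.02,-0.05],[-0.1,-0.21,-0.39,0.24,0.01,-0.06],[-0.1,-0.22,-0.38,0.23,0.02,-0.05],[-0.09,-0.24,-0.37,0.24,0.01,-0.06]]
[[-0.09,-0.25,-0.36,0.23,0.02,-0.05],[-0.09,-0.27,-0.35,0.24,0.01,-0.06]]
end err mm [-0.02203858  0.06850045  0.12740661] 0.05271993764201243
```

Emit:
jog_arm([
  [[0,0,-0.25,0,0,0],[0,0,-0.25,0,0,0],[0,0,-0.25,0,0,0],[0,0,-0.25,0,0,0],[-0.12,-0.1,-0.42,0.23,0.01,-0.06],[-0.11,-0.12,-0.42,0.23,0.01,-0.06],[-0.11,-0.14,-0.41,0.23,0.01,-0.06],[-0.11,-0.15,-0.41,0.23,0.01,-0.06],[-0.11,-0.16,-0.4,0.23,0.01,-0.06],[-0.11,-0.18,-0.4,0.23,0.01,-0.06]],
])

```text
time_s: 19.6
position: [0.5658, 0.0203, 0.168]
tool_rot: [[0.05, 0.977, 0.207], [0.999, -0.047, -0.019], [-0.009, 0.208, -0.978]]
ft_force: [-0.0, 0.6, -2.6]
grip_width: 0.057
```

Emit:
jog_arm([
  [[-0.1,-0.19,-0.39,0.23,0.02,-0.05],[-0.1,-0.21,-0.39,0.24,0.01,-0.06],[-0.1,-0.22,-0.38,0.23,0.02,-0.05],[-0.09,-0.24,-0.37,0.24,0.01,-0.06],[-0.09,-0.25,-0.36,0.23,0.02,-0.05],[-0.09,-0.27,-0.35,0.24,0.01,-0.06],[0,0,0,0,0,0],[0,0,0,0,0,0],[0,0,0,0,0,0]],
])

```text
time_s: 20.5
position: [0.5001, 0.0002, 0.2487]
tool_rot: [[-0.0, 1.0, -0.002], [1.0, 0.0, -0.0], [-0.0, -0.002, -1.0]]
ft_force: [0.5, 0.3, -1.9]
grip_width: 0.057
```

Emit:
jog_arm([
  [[0,0,0,0,0.44,0],[0,0,0,0,0.44,0],[0,0,0,0,0.44,0],[0,0,0,0,0.44,0],[0,0,0,0,0.44,0],[0,0,0,0,0.43,0],[0,0,0,0,0.43,0],[0,0,0,0,0.43,0],[0,0,0,0,0,0],[0,0,0,0,0,0]],
])

```text
time_s: 21.5
position: [0.5002, -0.0001, 0.2489]
tool_rot: [[0.001, 1.0, -0.002], [0.867, -0.0, 0.498], [0.498, -0.002, -0.867]]
ft_force: [0.1, 1.0, -2.0]
grip_width: 0.0568
```

Emit:
jog_arm([
  [[0,0,0,0,0,0],[0,0,0,0,0,0],[0,0,0,0,0,0],[0,0,0,0,0,0]],
])

```text
time_s: 21.9
position: [0.5002, 0.0002, 0.2495]
tool_rot: [[-0.0, 1.0, -0.001], [0.867, 0.001, 0.499], [0.499, -0.001, -0.867]]
ft_force: [-0.6, -0.1, -2.3]
grip_width: 0.0569
```

```bash
python3 - <<'E'
from h import *
s=st(); print(s["tool_rot"].round(3))
im,d=vision.get_image("side"); cv2.imwrite("pics/side8.png",im[:,:,::-1])
E
```

```text
t 21.9 pos [5.002e-01 2.000e-04 2.495e-01] q [-27.5  19.2  81.2  26.3  94.1 -29. ] F [-0.63 -0.05 -2.29] M [-0.437  0.052 -0.055] w 0.0569
[[-0.     1.    -0.001]
 [ 0.867  0.001  0.499]
 [ 0.499 -0.001 -0.867]]
```

View pics/side8.png

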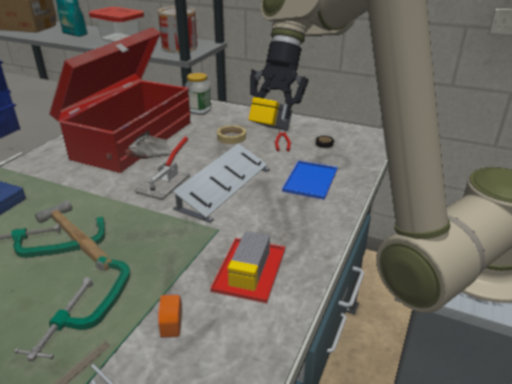

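The second case weighs about 2.2 N, so it is empty, and it is tipped yellow end up (px 265,110). The first case rests in the red tray (px 248,262). Now tipping it the other way.

Emit:
jog_arm([
  [[0,0,0,0,-0.5,0],[0,0,0,0,-0.5,0],[0,0,0,0,-0.5,0],[0,0,0,0,-0.5,0],[0,0,0,0,-0.5,0],[0,0,0,0,-0.5,0],[0,0,0,0,-0.5,0],[0,0,0,0,-0.5,0],[0,0,0,0,-0.5,0],[0,0,0,0,-0.5,0]],
])

```text
time_s: 22.95
position: [0.5002, 0.0002, 0.2495]
tool_rot: [[-0.001, 1.0, -0.001], [0.974, 0.0, -0.228], [-0.228, -0.001, -0.974]]
ft_force: [-0.4, -0.2, -2.8]
grip_width: 0.057
```

Emit:
jog_arm([
  [[0,0,0,0,-0.5,0],[0,0,0,0,-0.5,0],[0,0,0,0,-0.5,0],[0,0,0,0,-0.48,0],[0,0,0,0,0,0],[0,0,0,0,0,0],[0,0,0,0,0,0],[0,0,0,0,0,0],[0,0,0,0,0,0]],
])

```text
time_s: 23.85
position: [0.5002, -0.0003, 0.2496]
tool_rot: [[-0.0, 1.0, -0.001], [0.866, -0.0, -0.5], [-0.5, -0.001, -0.866]]
ft_force: [-0.1, 0.7, -1.9]
grip_width: 0.0568
```

```bash
python3 - <<'E'
from h import *
s=st(); print(s["tool_rot"].round(3))
im,d=vision.get_image("side"); cv2.imwrite("pics/side9.png",cv2.resize(im[40:140,200:400,::-1],None,fx=3,fy=3))
p,R=plan(np.array([BLUE[0][0],BLUE[0][1],0.16]),toolrot(frame(BLUE[1],0)),15)
E
```

```text
t 23.85 pos [ 5.002e-01 -3.000e-04  2.496e-01] q [  1.2  19.2  81.2 -30.3  81.7   6.3] F [-0.11  0.72 -1.87] M [ 0.444 -0.019  0.018] w 0.0568
[[-0.     1.    -0.001]
 [ 0.866 -0.    -0.5  ]
 [-0.5   -0.001 -0.866]]
max [0.29 0.11 0.28 0.02 0.24 0.04] norms 0.3541186241925155 0.24413111231467405
[[-0.19,-0.09,0.28,-0.01,0.23,-0.04],[-0.2,-0.09,0.27,-0.01,0.23,-0.04],[-0.21,-0.09,0.27,-0.01,0.23,-0.04],[-0.21,-0.09,0.26,-0.01,0.23,-0.04],[-0.22,-0.09,0.25,-0.01,0.23,-0.04],[-0.23,-0.1,0.24,-0.01,0.23,-0.03],[-0.24,-0.1,0.24,-0.01,0.23,-0.04],[-0.25,-0.1,0.23,-0.01,0.23,-0.03],[-0.25,-0.1,0.22,-0.01,0.24,-0.04],[-0.26,-0.1,0.21,-0.01,0.23,-0.03]]
[[-0.27,-0.11,0.2,-0.01,0.24,-0.04],[-0.27,-0.11,0.19,-0.01,0.23,-0.03],[-0.28,-0.11,0.18,-0.01,0.24,-0.04],[-0.29,-0.11,0.17,-0.01,0.23,-0.03],[-0.29,-0.1,0.16,-0.02,0.24,-0.04]]
end err mm [0.17758697 0.18655817 0.05271563] 0.031266898976454766
```

View pics/side9.png

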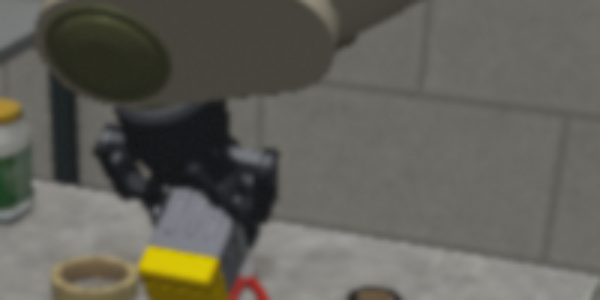

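Yellow end is down (crop px 180,270) and the case weighs about 1.9–2.8 N, so it is empty. On to the blue tray.

Emit:
jog_arm([
  [[-0.19,-0.09,0.28,-0.01,0.23,-0.04],[-0.2,-0.09,0.27,-0.01,0.23,-0.04],[-0.21,-0.09,0.27,-0.01,0.23,-0.04],[-0.21,-0.09,0.26,-0.01,0.23,-0.04],[-0.22,-0.09,0.25,-0.01,0.23,-0.04],[-0.23,-0.1,0.24,-0.01,0.23,-0.03],[-0.24,-0.1,0.24,-0.01,0.23,-0.04],[-0.25,-0.1,0.23,-0.01,0.23,-0.03],[-0.25,-0.1,0.22,-0.01,0.24,-0.04],[-0.26,-0.1,0.21,-0.01,0.23,-0.03]],
])

```text
time_s: 24.9
position: [0.4649, -0.1221, 0.1898]
tool_rot: [[-0.057, 0.998, 0.004], [0.983, 0.057, -0.175], [-0.175, -0.006, -0.985]]
ft_force: [0.2, 0.1, -2.8]
grip_width: 0.057
```

Emit:
jog_arm([
  [[-0.27,-0.11,0.2,-0.01,0.24,-0.04],[-0.27,-0.11,0.19,-0.01,0.23,-0.03],[-0.28,-0.11,0.18,-0.01,0.24,-0.04],[-0.29,-0.11,0.17,-0.01,0.23,-0.03],[-0.29,-0.1,0.16,-0.02,0.24,-0.04],[0,0,0,0,0,0],[0,0,0,0,0,0],[0,0,0,0,0,0]],
])

```text
time_s: 25.7
position: [0.4476, -0.1819, 0.1603]
tool_rot: [[-0.085, 0.996, 0.0], [0.996, 0.085, -0.001], [-0.001, 0.0, -1.0]]
ft_force: [0.0, -0.1, -2.7]
grip_width: 0.057
```

```bash
python3 - <<'E'
from h import *
s=st(); print(s["tool_rot"].round(3))
for c in("side","top"):
    im,d=vision.get_image(c); np.savez(f"{c}10.npz",im=im,d=d)
    cv2.imwrite(f"pics/{c}10.png",cv2.resize(im[60:320,100:400,::-1],None,fx=2,fy=2))
    W=cloud(c,d); p=s["position"]; h=cv2.cvtColor(im,cv2.COLOR_RGB2HSV)
    m=(abs(W[...,0]-p[0])<.04)&(abs(W[...,1]-p[1])<.075)&(W[...,2]>.185)&(W[...,2]<.215)&((abs(W[...,1]-p[1])>.02))
    P=W[m]; c0=np.median(P,0); P=P[abs(P[:,2]-c0[2])<.006]
    if len(P)>30:
        c0=P.mean(0); n=np.linalg.svd(P-c0,full_matrices=False)[2][2]; print(c,len(P),c0,n*np.sign(n[2]),P.min(0),P.max(0))
E
```

```text
t 25.7 pos [ 0.4476 -0.1819  0.1603] q [-36.2  19.1  91.4  -0.   69.4 -41.1] F [ 0.01 -0.1  -2.65] M [0.041 0.008 0.001] w 0.057
[[-0.085  0.996  0.   ]
 [ 0.996  0.085 -0.001]
 [-0.001  0.    -1.   ]]
side 301 [ 0.44687057 -0.15911119  0.19875354] [-0.00754006  0.01355432  0.99987971] [ 0.41356599 -0.2398239   0.19282264] [ 0.48025044 -0.11388218  0.2024561 ]
top 524 [ 0.44682509 -0.1365918   0.19983253] [0.00238573 0.02330112 0.99972565] [ 0.41380294 -0.16185868  0.19390494] [ 0.47232687 -0.11624935  0.20402075]
```

View pics/side10.png

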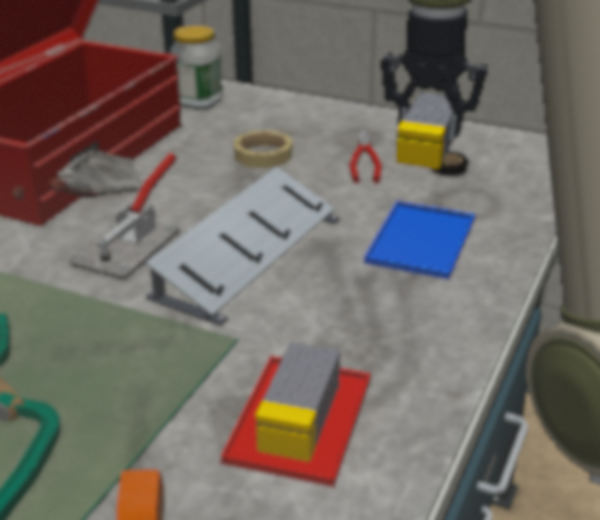

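Held level above the blue tray, at the same lid height as before. Lowering.

Emit:
jog_arm([
  [[0,0,0.45,0,0,0],[0,0,0.45,0,0,0],[0,0,0.45,0,0,0],[0,0,0.45,0,0,0],[0,0,0.45,0,0,0],[0,0,0.45,0,0,0],[0,0,0.4,0,0,0],[0,0,0.2,0,0,0],[0,0,0.1,0,0,0],[0,0,0.05,0,0,0]],
])

```text
time_s: 26.8
position: [0.4478, -0.1824, 0.0222]
tool_rot: [[-0.085, 0.996, 0.0], [0.996, 0.085, -0.001], [-0.001, 0.0, -1.0]]
ft_force: [-0.3, 0.1, -1.9]
grip_width: 0.0571
```

Emit:
jog_arm([
  [[0,0,0.05,0,0,0],[0,0,0.04,0,0,0],[0,0,0.02,0,0,0],[0,0,0,0,0,0],[0,0,0,0,0,0]],
])

```text
time_s: 27.3
position: [0.4475, -0.1825, 0.0177]
tool_rot: [[-0.085, 0.996, 0.0], [0.996, 0.085, -0.0], [-0.0, 0.0, -1.0]]
ft_force: [0.4, 0.2, -2.8]
grip_width: 0.0571
```

Emit:
jog_arm([
  [[0,0,0.02,0,0,0],[0,0,0.02,0,0,0],[0,0,0,0,0,0],[0,0,0,0,0,0]],
])

```text
time_s: 27.7
position: [0.4476, -0.1825, 0.0166]
tool_rot: [[-0.085, 0.996, 0.0], [0.996, 0.085, -0.001], [-0.001, 0.0, -1.0]]
ft_force: [-1.9, 1.1, 5.9]
grip_width: 0.057
```

Contact with the tray floor. Releasing and retreating.

Emit:
jog_arm([
  [[0,0,0,0,0,0],[0,0,0,0,0,0],[0,0,0,0,0,0],[0,0,0,0,0,0],[0,0,0,0,0,0],[0,0,0,0,0,0],[0,0,0,0,0,0]],
], grip=0.9)

```text
time_s: 28.4
position: [0.4475, -0.1824, 0.016]
tool_rot: [[-0.085, 0.996, -0.0], [0.996, 0.085, -0.0], [-0.0, -0.0, -1.0]]
ft_force: [0.2, -0.4, 0.3]
grip_width: 0.081
```

Emit:
jog_arm([
  [[0,0,-0.25,0,0,0],[0,0,-0.25,0,0,0],[0,0,-0.5,0,0,0],[0,0,-0.5,0,0,0],[0,0,-0.5,0,0,0],[0,0,-0.5,0,0,0],[0,0,-0.5,0,0,0],[0,0,-0.5,0,0,0],[0,0,-0.5,0,0,0],[0,0,-0.5,0,0,0]],
])

```text
time_s: 29.4
position: [0.4473, -0.1822, 0.1979]
tool_rot: [[-0.085, 0.996, 0.001], [0.996, 0.085, -0.001], [-0.001, 0.001, -1.0]]
ft_force: [-0.2, 0.4, -0.7]
grip_width: 0.0811
```

Emit:
jog_arm([
  [[0.7,0,0,0,0,0],[0.7,0,0,0,0,0],[0.7,0,0,0,0,0],[0.7,0,0,0,0,0],[0.7,0,0,0,0,0],[0.7,0,0,0,0,0],[0.7,0,0,0,0,0],[0,0,0,0,0,0],[0,0,0,0,0,0],[0,0,0,0,0,0]],
])

```text
time_s: 30.4
position: [0.431, 0.0123, 0.1964]
tool_rot: [[-0.084, 0.996, 0.001], [0.996, 0.084, -0.001], [-0.001, 0.001, -1.0]]
ft_force: [-0.8, -0.4, 0.7]
grip_width: 0.0813
```

```bash
python3 - <<'E'
from h import *
s=st()
im,d=vision.get_image("side"); cv2.imwrite("pics/side11.png",cv2.resize(im[60:320,100:400,::-1],None,fx=2,fy=2))
im,d=vision.get_image("top"); cv2.imwrite("pics/top11.png",cv2.resize(im[60:320,100:400,::-1],None,fx=2,fy=2))
W=cloud("top",d)
for (c,y) in (RED,BLUE):
    m=(abs(W[...,0]-c[0])<.07)&(abs(W[...,1]-c[1])<.09)&(W[...,2]>.045)&(W[...,2]<.07)
    P=W[m]; print(len(P),cv2.minAreaRect(P[:,:2].astype(np.float32)),c)
    c0=P.mean(0); n=np.linalg.svd(P-c0,full_matrices=False)[2][2]; print(c0,n)
E
```

```text
t 30.4 pos [0.431  0.0123 0.1964] q [-14.2  11.8  95.4  -0.   72.8 -19. ] F [-0.8  -0.37  0.69] M [-0.02  -0.007 -0.026] w 0.0813
1296 ((0.4451543986797333, 0.22766965627670288), (0.057656582444906235, 0.12803705036640167), 8.850543975830078) [0.4467 0.2288]
[0.44522729 0.22758328 0.0560893 ] [-2.46755892e-03 -2.48861683e-04  9.99996925e-01]
1290 ((0.4464389383792877, -0.1822284460067749), (0.05790594220161438, 0.12840422987937927), 5.0163421630859375) [ 0.4472 -0.1828]
[ 0.44664008 -0.18077617  0.05619657] [0.00607567 0.00401795 0.99997347]
```

View pics/top11.png

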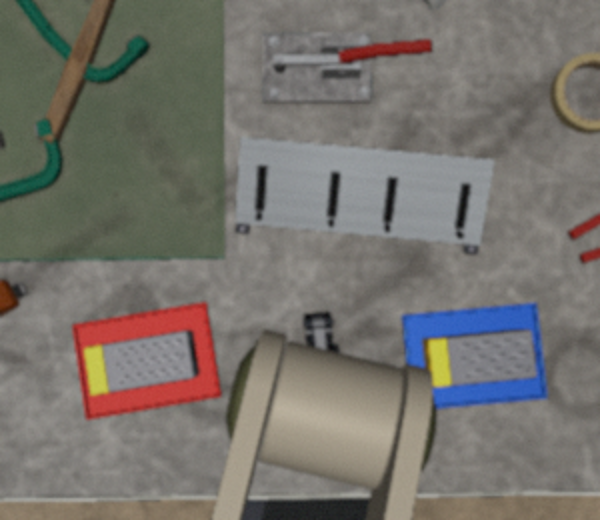

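View pics/side11.png

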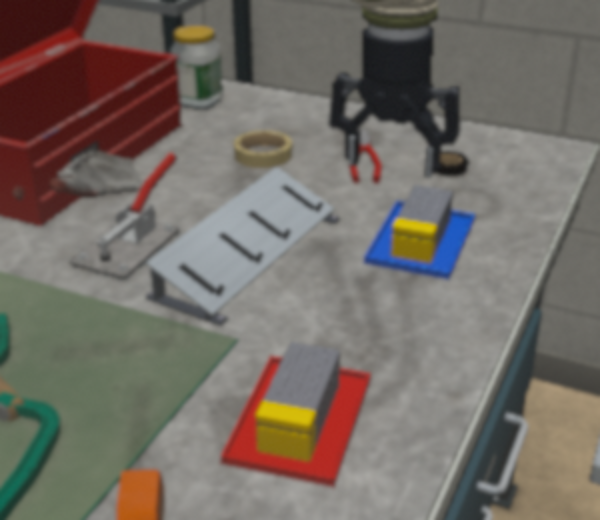

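Both cases lie flat and centred: the one in red at top crop px 140,362 and the one in blue at px 482,357. The robot touches nothing. Handing in.

```bash
python3 -c "
from rig import close_job
print(close_job())"
```

```text
the job is handed in; nothing more can be done
None
```

The job is handed in at about 30.5 s of the 67 s allowed, with the roller case in the red tray and the empty case in the blue tray. No verdict was reported.

- **Right-hand case:** I lifted it to about 0.24 m and tipped it 30° yellow end up, then 30° down. It weighed about 6–7 N, so it holds the roller. One reading fell to 4.4 N while it hung over the tray, probably the roller moving, but still well above the empty case.
- **Left-hand case:** I tipped it the same way. It weighed about 1.9–2.8 N, so it is empty.

**Last checks:** From the top camera, both lids are at z = 56 mm, which puts the undersides on the tray floors. Both are level to about 0.4° and within about 2 mm of the tray centres. The gripper was open and clear at z ≈ 0.20 m. No checks failed or disagreed in a way that mattered. The early side-camera fits of the cases on the rack were poor, so I used the top-camera ones.

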